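# Snap the desoldering pump and flux pen back into the tool rack

## Robot

A 6-joint arm with a two-finger parallel gripper is mounted at the origin on the work surface. World frame = base frame: x ahead of the robot, y to its left, z up, the work surface at z = 0. Lengths are in m, angles in degrees, forces in N, time in s.
With the tool pointing down it reaches from about 0.3 to 0.775 m from the base axis. Payload 14.6 kg.
Tool frame: the origin (TCP) lies at the very end of the fingers, on their centre line; the grasp point (between the pads) lies 19 mm behind it (arm.pinch_z is the distance from the TCP to the grasp point, in m); z points along the fingers, y is the line along which they close (so a half turn about z gives the same grasp; the last joint's range is limited). The gripper opens to 85 mm and grips with 20 to 120 N. Pads are 22 mm wide; open, the fingers measure 114 mm over their backs; the gripper's body (76 mm by 85 mm) begins 54 mm behind the grasp point. The pads swing forward as they close: fully open they stand 13 mm farther back than shut.
Start: joints at [-79.847, 17.183, 87.147, -0, 75.671, -3.816], TCP at [0.133, -0.534, 0.231] pointing down, gripper open.
Joint ranges: [-173.82, 173.82], [-45.26, 126.66], [13.44, 144.39], [-59.66, 239.66], [0, 175.72], [-146.38, 146.38]. Speed limits (degrees/s): [127.2, 127.2, 147.25, 180, 180, 180].

## Interface

Orientations are given as a 3x3 rotation matrix whose columns are the frame's x, y, z axes.
In Python, from workcell import arm, cams, find_in, silhouettes gives the robot as it stands.
- The arm moves only by the tool drive_tool, never from a script. Its argument "series" is a list of rows, each a list of 7 numbers: the turn, a rotation vector about the world's x, y, z in degrees, then the shift along the world's x, y, z in cm, then the finger opening in cm, from 0 to 8.54. In form: [[ax, ay, az, tx, ty, tz, fingers], ...]. A call has exactly 5 rows; each row is the pose to reach, as a shift and turn from the pose commanded when the call began; what a row does not reach only later rows make up. A row lasts 1/12 s, in which the tool goes at most 41.7 mm and 7.16 degrees, less where a joint would pass 70% of its speed; a pose out of reach is approached as far as the arm can. A call with a gripper value outside its range is refused whole. The fingers move at their own pace and stop on an object; "force" is the grip in N (left out, the last holds). Time passes only in rows, so rows that repeat a pose let the fingers close, or fill a call up. It gives the time, the measured TCP pose, the force, the opening and the grip force at its end, in the units of the state.
- arm.get_state(): the state, without advancing time (a new reading comes with each control period).
- cams.get_image(name): name is "scene" or "top" or "wrist"; returns the picture (480x640x3 uint8, red, green, blue); there is no depth.
- cams.camera_params(name): a dict with "camera_matrix" (3x3 intrinsics, pixels), "rvec" (rotation vector, rad) and "tvec" (3), from world to camera coordinates, as OpenCV has them. Camera axes: x right, y down, z forward; pixel columns grow to the right and rows downward; lengths in m; the calibration is good to about 2 mm. A picture is of the moment at which its call begins: read the wrist's pose just before it. camera_params takes no time and is no camera call; for the wrist camera it gives the pose at the moment of the call.
- arm.sign_off(): hands the job in; it is judged then, once.
Trained networks look in the newest picture that a camera, given by its name, has taken for a name from the list of things; names that differ only in an ending like _2 or _b are one class to them, and where a whole thing is asked for, a point or a joint stands for the part that bears it (a point fixed in the world has none). Each returns a list of dicts, best first, with "score" (0 to 1); they miss things now and then, are a little off and sometimes report something else, mostly with a low value. They report only what shows in the picture. A call takes as long as a camera call. They do not tell look-alikes from the thing itself.
- find_in(camera, name): "point" ([column, row] in pixels, amid what is visible of it).
- silhouettes(camera, name): "region" (480x640 bool, what is visible of it) and "point" ([column, row] in pixels, amid what is visible of it).
The state is a dict: "time_s": time; "joint_positions": joint angles; "dq": joint speeds; "joint_efforts": joint torques, N m; "eef_pos": TCP position; "tcp_rot": TCP orientation; "wrist_force": force on the tool from outside, world axes, zero at the start; "wrist_torque": the same for the moment, N m; "finger_gap": opening from 0.0 (shut) to 1.0 (fully open); "finger_force": force on a finger pad.
Only numpy, scipy, OpenCV 4.12 (cv2) and the standard library are available. Lean on these libraries where they do the work, as an engineer would, in place of code of your own. Each camera call takes 0.05 s, during which the arm holds its last target. There are 200 camera calls.

## Task

Put the two loose tools back in the sloping rack: press the thick desoldering pump into the wide pair of spring clips and the slim flux pen into the narrow pair, in either order, each with its pointed tip at the low end and snapped fully home in both of its clips. Let go of them and leave the other things on the bench where they are.

Things in the scene. Friction and masses are not known exactly. Their poses are not given: they have to be found in the camera images.
- pump_mid (a point): Desoldering pump, lying loose: round aluminium barrel, 28 mm diameter, x = -58 to 58 mm; square black collars 28 mm across to x = -74 and 72; pointed white nozzle to x = -95; rod and button to x = 96 mm. 70 g. Point: on the axis at the barrel's middle (grasp across it here), 14 mm above its underside. x along the pump, away from the nozzle; z up as it lies.
- pump_tip (a point): Tip of the pump's white nozzle, on the axis, 95 mm from the pump's middle.
- pen_mid (a point): Flux pen, lying loose: round white barrel, 16 mm diameter, x = -58 to 58 mm; square grey collars 16 mm across to x = -66 and 70; pointed grey tip to x = -80 mm. 35 g. Point: on the axis at the barrel's middle (grasp across it here), 8 mm above its underside. x along the pen, away from the tip; z up as it lies.
- pen_tip (a point): Pointed tip of the flux pen, on the axis, 80 mm from the pen's middle.
- wide_seat (a point): Wide pair of clips, for the pump. Point midway between the 2 clips (at x = -40, +40 mm, each 18 mm wide) on the seated tool's axis, 120 mm above bench. x: along the tool, up the 35 deg slope, away from robot; y: level; z: out of the mouths, 35 deg off vertical. Press along -z, about 10 N at the middle. Seat at z = -14, sprung lips at z = 9, mouth 22, flares to z = 17, 44 mm across. Open below between clips.
- narrow_seat (a point): Narrow pair of clips, for the pen. Point midway between the 2 clips (at x = -40, +40 mm, each 18 mm wide) on the seated tool's axis, 120 mm above bench. x: along the tool, up the 35 deg slope, away from robot; y: level; z: out of the mouths, 35 deg off vertical. Press along -z, about 10 N at the middle. Seat at z = -8, sprung lips at z = 6, mouth 11, flares to z = 14, 33 mm across. Open below between clips.
- rack: Tool rack, fixed: two aluminium rails 340 mm long along y, 80 mm apart on a 35 deg slope rising away from the robot, on steel legs; 160 mm deep, 150 high. Origin on the bench under its centre. Three places at y = -100, 0, 100 mm in any order: wide clips, narrow clips, one taken by a fixed black screwdriver 20 mm thick. Rail tops 24 mm below the tools' axes.
- spool_mid (a point): Blue solder spool, 54 mm diameter, 40 mm high, standing; its centre. Not to be moved.
- can_mid (a point): White can, 52 mm diameter, 135 mm high; its centre. Not to be moved.
- jar_mid (a point): Amber jar, 60 mm diameter, 60 mm high; its centre. Not to be moved.
- driver_grip (a point): Loose screwdriver, about 160 mm long, lying on the bench; its handle. Not to be moved.
- block_mid (a point): Black tip-cleaner block 70 x 45 x 30 mm with a brass top; its centre. Not to be moved.
Not all that is in view belongs to the job. There is more than one size of the part that bears pump_mid; the job needs the largest.

How it is judged (in metres and radians):
On the way:
1. one of the tools is snapped home in its own clips (((x of pump_mid in the frame of wide_seat between -0.014 and 0.014 m and y of pump_mid in the frame of wide_seat between -0.003 and 0.003 m and z of pump_mid in the frame of wide_seat between -0.0025 and 0.0025 m and angle between the x axis of pump_mid and the x axis of wide_seat, either way round below 0.06 rad and x of pump_tip in the frame of wide_seat below 0 m) or (x of pen_mid in the frame of narrow_seat between -0.014 and 0.014 m and y of pen_mid in the frame of narrow_seat between -0.003 and 0.003 m and z of pen_mid in the frame of narrow_seat between -0.0025 and 0.0025 m and angle between the x axis of pen_mid and the x axis of narrow_seat, either way round below 0.06 rad and x of pen_tip in the frame of narrow_seat below 0 m))), for 0.2 s.
At the end, for the whole second after the job is handed in: The pump in the wide clips and the pen in the narrow clips: each one's middle within 14 mm along, 3 mm across and 2.5 mm in height of its seat point, its axis within 0.06 rad of the seat's x axis, its tip at the low end, and let go (x of pump_mid in the frame of wide_seat between -0.014 and 0.014 m and y of pump_mid in the frame of wide_seat between -0.003 and 0.003 m and z of pump_mid in the frame of wide_seat between -0.0025 and 0.0025 m and angle between the x axis of pump_mid and the x axis of wide_seat, either way round below 0.06 rad and x of pump_tip in the frame of wide_seat below 0 m and x of pen_mid in the frame of narrow_seat between -0.014 and 0.014 m and y of pen_mid in the frame of narrow_seat between -0.003 and 0.003 m and z of pen_mid in the frame of narrow_seat between -0.0025 and 0.0025 m and angle between the x axis of pen_mid and the x axis of narrow_seat, either way round below 0.06 rad and x of pen_tip in the frame of narrow_seat below 0 m); the robot touches nothing.
It fails at once if the spool is shifted more than 30 mm or knocked over (distance of spool_mid from where it was at the start of the episode above 0.03 m or angle between spool_mid's own z axis and vertical above 0.5 rad).
It fails at once if the can is shifted more than 30 mm or knocked over (distance of can_mid from where it was at the start of the episode above 0.03 m or angle between can_mid's own z axis and vertical above 0.5 rad).
It fails at once if the jar is shifted more than 30 mm or knocked over (distance of jar_mid from where it was at the start of the episode above 0.03 m or angle between jar_mid's own z axis and vertical above 0.5 rad).
It fails at once if the screwdriver is shifted more than 30 mm or knocked over (distance of driver_grip from where it was at the start of the episode above 0.03 m).
It fails at once if the black block is shifted more than 30 mm or knocked over (distance of block_mid from where it was at the start of the episode above 0.03 m or angle between block_mid's own z axis and vertical above 0.5 rad).
It also fails if it takes over 61 s, if anything falls off the work surface, if the arm or the gripper's body presses on something with over 40 N, if the wrist force passes 120 N, or if a joint passes its speed limit or range.

## Working session

There is one attempt and no reset: what is moved stays moved. The work goes in short steps, Python scripts to look and compute and a tool call to move; the robot and the scene stay as the last step left them, time stands still between calls to the robot, and variables do not carry over. Pictures are saved under pics/ and viewed, at most 11 in all, crops included, and the job is handed in when it is done.

Besides the shell and the picture viewer there is one more tool, called after ">>>" as name([rows], argument=value, ...), one row to a line, values as JSON. drive_tool: Moves the arm, as the interface text tells. Its arguments: {"type":"object","properties":{"series":{"type":"array"},"force":{"type":"number"}},"required":["series"]}

```bash
mkdir -p pics
cat > h.py <<'E'
from workcell import arm, cams, find_in, silhouettes
import numpy as np, cv2
def save(n,f):
    im=cams.get_image(n); cv2.imwrite('pics/'+f,im[:,:,::-1]); return im
def cam(n):
    p=cams.camera_params(n); R=cv2.Rodrigues(np.array(p['rvec'],float))[0]
    return np.array(p['camera_matrix'],float),R,np.array(p['tvec'],float).ravel()
def ray(n,uv):
    K,R,t=cam(n); d=R.T@np.linalg.inv(K)@np.array([uv[0],uv[1],1.]); return -R.T@t,d/np.linalg.norm(d)
def onz(n,uv,z):
    c,d=ray(n,uv); return c+d*(z-c[2])/d[2]
def proj(n,P):
    K,R,t=cam(n); q=(R@np.atleast_2d(P).T).T+t; q=q@K.T; return q[:,:2]/q[:,2:]
E
python3 - <<'E'
from h import *
np.set_printoptions(precision=3,suppress=True)
a=save('top','t0.png'); b=save('scene','s0.png')
for n in ['top','scene']:
    print(n,-cam(n)[1].T@cam(n)[2])
    for o,z in [('pump_mid',.014),('pump_tip',.014),('pen_mid',.008),('pen_tip',.008),('wide_seat',.12),('narrow_seat',.12),('rack',.1),('can_mid',.0675),('spool_mid',.02),('jar_mid',.03),('driver_grip',.01),('block_mid',.015)]:
        for r in find_in(n,o)[:3]: print(n,o,round(r['score'],2),np.round(r['point']),onz(n,r['point'],z))
E
```

```text
top [ 0.385 -0.058  1.434]
top pump_mid 0.95 [423. 360.] [ 0.236 -0.27   0.014]
top pump_mid 0.7 [455. 255.] [ 0.475 -0.353  0.014]
top pump_mid 0.44 [358. 237.] [ 0.522 -0.128  0.014]
top pump_tip 0.97 [457. 250.] [ 0.486 -0.358  0.014]
top pump_tip 0.97 [424. 363.] [ 0.229 -0.271  0.014]
top pump_tip 0.82 [488. 326.] [ 0.31  -0.42   0.014]
top pen_mid 0.56 [358. 243.] [ 0.508 -0.128  0.008]
top pen_tip 0.97 [358. 239.] [ 0.518 -0.128  0.008]
top wide_seat 0.68 [194. 209.] [0.581 0.233 0.12 ]
top narrow_seat 0.52 [179. 206.] [0.587 0.265 0.12 ]
top rack 0.61 [178. 209.] [0.584 0.271 0.1  ]
top can_mid 0.64 [289. 294.] [0.393 0.033 0.068]
top can_mid 0.6 [386. 138.] [ 0.741 -0.194  0.068]
top spool_mid 0.98 [405. 222.] [ 0.554 -0.237  0.02 ]
top spool_mid 0.55 [185. 229.] [0.549 0.275 0.02 ]
top jar_mid 0.68 [316. 153.] [ 0.719 -0.033  0.03 ]
top driver_grip 0.76 [291. 294.] [0.392 0.031 0.01 ]
top block_mid 0.7 [409. 300.] [ 0.372 -0.242  0.015]
scene [ 1.628 -0.283  0.916]
scene pump_mid 0.85 [176. 239.] [ 0.327 -0.416  0.014]
scene pump_mid 0.68 [199. 278.] [ 0.496 -0.362  0.014]
scene pump_mid 0.58 [231. 219.] [ 0.255 -0.274  0.014]
scene pump_tip 0.73 [201. 276.] [ 0.488 -0.357  0.014]
scene pump_tip 0.62 [229. 218.] [ 0.252 -0.278  0.014]
scene pump_tip 0.59 [176. 235.] [ 0.307 -0.417  0.014]
scene pen_mid 0.57 [299. 282.] [ 0.54  -0.131  0.008]
scene pen_mid 0.46 [351. 239.] [0.392 0.027 0.008]
scene pen_tip 0.57 [297. 274.] [ 0.512 -0.131  0.008]
scene wide_seat 0.53 [454. 236.] [0.572 0.226 0.12 ]
scene narrow_seat 0.74 [296. 272.] [ 0.642 -0.152  0.12 ]
scene narrow_seat 0.68 [479. 221.] [0.519 0.309 0.12 ]
scene narrow_seat 0.34 [355. 320.] [ 0.806 -0.061  0.12 ]
scene rack 0.7 [446. 254.] [0.607 0.196 0.1  ]
scene spool_mid 0.91 [252. 285.] [ 0.549 -0.241  0.02 ]
scene jar_mid 0.76 [358. 322.] [ 0.719 -0.031  0.03 ]
scene block_mid 0.64 [244. 242.] [ 0.369 -0.247  0.015]
```

View pics/t0.png

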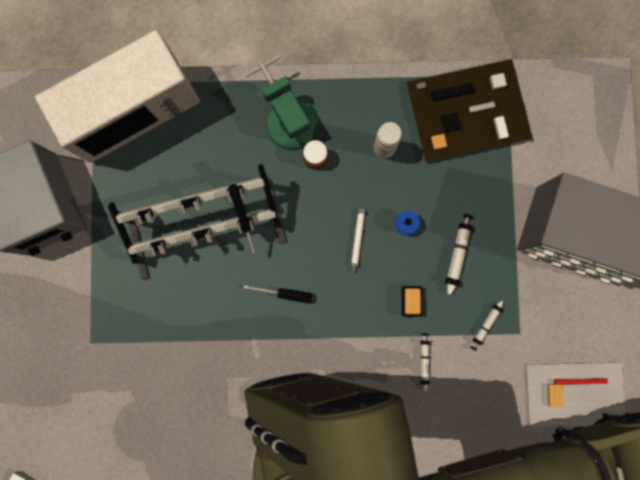

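View pics/s0.png

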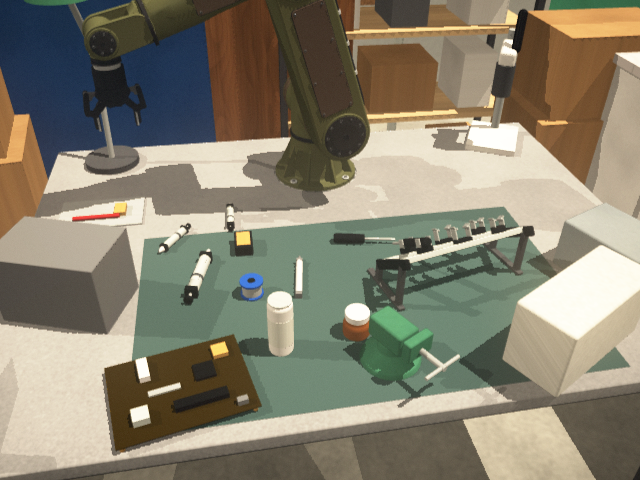

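Three pump look-alikes in the top image: (458,254), (488,325) and (425,361). The one at (458,254) is clearly the longest, so it is the pump. The white pen is at (358,240). I'll confirm that in an enlarged crop alongside the rack.

Run:
```python
from h import *
np.set_printoptions(precision=4,suppress=True)
im=cv2.imread('pics/t0.png')
a=cv2.resize(im[200:380,340:515],None,fx=2.2,fy=2.2,interpolation=cv2.INTER_CUBIC)
b=cv2.resize(im[150:290,100:300],None,fx=2,fy=2,interpolation=cv2.INTER_CUBIC)
c=np.zeros((max(a.shape[0],b.shape[0]),a.shape[1]+b.shape[1],3),np.uint8);c[:a.shape[0],:a.shape[1]]=a;c[:b.shape[0],a.shape[1]:]=b
cv2.imwrite('pics/c0.png',c)
save('top','t1.png');save('scene','s1.png')
for n in ['top','scene']:
  for o,z in [('pump_mid',.014),('pen_mid',.008)]:
    for r in silhouettes(n,o):
        yx=np.argwhere(r['region'])[:,::-1].astype(float)
        W=np.array([onz(n,p,z)[:2] for p in yx]); m=W.mean(0); u=np.linalg.svd(W-m,full_matrices=False)[2][0]; s=(W-m)@u
        print(n,o,round(r['score'],2),np.round(r['point']),'ctr',m,'dir',u,'len',np.ptp(s),'mid',m+u*(s.max()+s.min())/2)
  for o in ['wide_seat','narrow_seat','rack']:
    print(n,o,[(round(r['score'],2),np.round(r['point'])) for r in find_in(n,o)])
```

```text
top pump_mid 0.93 [458. 252.] ctr [ 0.4795 -0.3613] dir [-0.9591  0.283 ] len 0.19159793776421608 mid [ 0.4791 -0.3612]
top pump_mid 0.85 [424. 362.] ctr [ 0.231  -0.2725] dir [-0.9995  0.0313] len 0.12908205362650269 mid [ 0.232  -0.2725]
top pump_mid 0.78 [490. 325.] ctr [ 0.3109 -0.4186] dir [-0.8291  0.5591] len 0.127108713183656 mid [ 0.3108 -0.4186]
top pen_mid 0.66 [358. 244.] ctr [ 0.5139 -0.1259] dir [-0.9876  0.1572] len 0.14317053759793663 mid [ 0.516  -0.1262]
top wide_seat [(0.72, array([195., 233.]))]
top narrow_seat [(0.8, array([148., 220.]))]
top rack [(0.76, array([176., 211.]))]
scene pump_mid 0.76 [198. 275.] ctr [ 0.4859 -0.3643] dir [ 0.9669 -0.2551] len 0.20277802125798067 mid [ 0.4851 -0.3641]
scene pump_mid 0.65 [353. 238.] ctr [0.3979 0.0369] dir [-0.1829 -0.9831] len 0.15569593962884354 mid [0.4021 0.0593]
scene pump_mid 0.59 [234. 214.] ctr [ 0.2414 -0.2763] dir [ 0.9996 -0.0274] len 0.13507308194620796 mid [ 0.2411 -0.2763]
scene pump_mid 0.53 [175. 241.] ctr [ 0.3214 -0.4218] dir [ 0.8483 -0.5295] len 0.13504811953646184 mid [ 0.3195 -0.4206]
scene pen_mid 0.75 [196. 281.] ctr [ 0.483  -0.3656] dir [ 0.9678 -0.2516] len 0.2036946170340243 mid [ 0.4776 -0.3642]
scene pen_mid 0.53 [301. 282.] ctr [ 0.5267 -0.1303] dir [ 0.9856 -0.1693] len 0.1543396350362513 mid [ 0.5215 -0.1294]
scene wide_seat [(0.69, array([454., 234.]))]
scene narrow_seat [(0.78, array([480., 222.]))]
scene rack [(0.61, array([447., 258.])), (0.58, array([352., 239.]))]
```

View pics/c0.png

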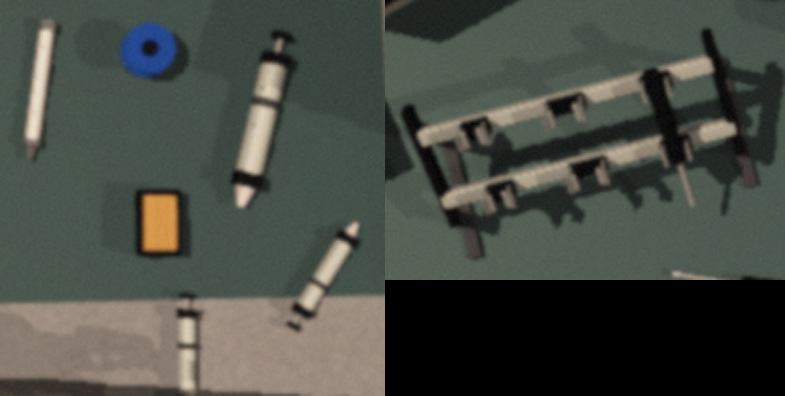

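The crop confirms it. The pump at (458,254) is about 192 mm long with its white nozzle toward the robot, and the look-alikes are about 128 mm. The pen at (358,240) has its tip toward the robot. In the rack the wide clips are in the middle at (195,220) and the narrow clips on the left at (150,231).

```bash
cat >> h.py <<'E'
from scipy.spatial.transform import Rotation as Ro
def target(yaw,pitch=0):
    "tool rotation: tool across an object whose x axis has heading yaw (deg), sloping up pitch"
    x=Ro.from_euler('z',yaw,degrees=True).as_matrix()@np.array([np.cos(np.radians(pitch)),0,np.sin(np.radians(pitch))])
    y=Ro.from_euler('z',yaw,degrees=True).as_matrix()@np.array([0,1.,0]); z=np.cross(x,y)
    return np.c_[x,-y,-z]
def delta(R,p,cur=None,curR=None):
    s=arm.get_state(); R0=np.array(s['tcp_rot']) if curR is None else curR; p0=np.array(s['eef_pos']) if cur is None else np.array(cur)
    out=[]
    for RR in (R,R@np.diag([-1,-1,1.])):
        out.append(np.r_[Ro.from_matrix(RR@R0.T).as_rotvec(degrees=True),(np.array(p)-p0)*100])
    return out
E
python3 - <<'E'
from h import *
np.set_printoptions(precision=3,suppress=True)
s=arm.get_state(); print(s); print(arm.pinch_z)
print(delta(target(-16.4),[.481,-.362,.2]))
K,R,t=cam('wrist'); print('wristcam in tool', np.array(s['tcp_rot']).T@(-R.T@t-np.array(s['eef_pos'])), np.array(s['tcp_rot']).T@R.T)
E
```

```text
{'time_s': 1.9, 'joint_positions': array([-79.847,  17.182,  87.148,  -0.001,  75.671,  -3.816]), 'dq': array([-0.065,  0.075,  0.019, -0.021, -0.139,  0.059]), 'joint_efforts': array([  0.   , -54.335, -36.198,  -0.   ,   0.001,   0.   ]), 'eef_pos': array([ 0.133, -0.534,  0.231]), 'tcp_rot': array([[ 0.97 ,  0.241, -0.   ],
       [ 0.241, -0.97 , -0.   ],
       [-0.   , -0.   , -1.   ]]), 'wrist_force': array([ 0.082, -0.361, -0.037]), 'wrist_torque': array([-0.019,  0.012,  0.055]), 'finger_force': 0.0, 'finger_gap': 1.000963915370213}
0.0187
[array([ -0.   ,  -0.001, -30.369,  34.825,  17.172,  -3.129]), array([  0.001,  -0.   , 149.631,  34.825,  17.172,  -3.129])]
wristcam in tool [ 0.077 -0.    -0.143] [[ 0.    -0.953 -0.303]
 [ 1.     0.    -0.   ]
 [ 0.    -0.303  0.953]]
```

>>> drive_tool([
  [0,0,-3,3.5,1.7,-0.3,7],
  [0,0,-6,7,3.4,-0.6,7],
  [0,0,-9,10.5,5.1,-0.9,7],
  [0,0,-12,14,6.9,-1.2,7],
  [0,0,-15.2,17.4,8.6,-1.6,7],
], force=80)

```text
time_s: 2.32
eef_pos: [0.3083, -0.4466, 0.2155]
tcp_rot: [[1.0, -0.024, 0.0], [-0.024, -1.0, -0.0], [0.0, 0.0, -1.0]]
wrist_force: [0.6, -0.4, -0.1]
finger_gap: 0.82
finger_force: 0.0
```

>>> drive_tool([
  [0,0,-3,3.5,1.7,-0.3,7],
  [0,0,-6,7,3.4,-0.6,7],
  [0,0,-9,10.5,5.1,-0.9,7],
  [0,0,-12,14,6.9,-1.2,7],
  [0,0,-15.2,17.4,8.6,-1.5,7],
])

```text
time_s: 2.73
eef_pos: [0.4825, -0.3604, 0.2002]
tcp_rot: [[0.958, -0.285, 0.0], [-0.285, -0.958, -0.0], [0.0, 0.0, -1.0]]
wrist_force: [0.3, -1.8, -0.2]
finger_gap: 0.815
finger_force: 0.0
```

>>> drive_tool([
  [0,0,0,0,0,0,7],
  [0,0,0,0,0,0,7],
  [0,0,0,0,0,0,7],
  [0,0,0,0,0,0,7],
  [0,0,0,0,0,0,7],
])

```text
time_s: 3.15
eef_pos: [0.4799, -0.3625, 0.2006]
tcp_rot: [[0.959, -0.284, 0.0], [-0.284, -0.959, -0.0], [0.0, 0.0, -1.0]]
wrist_force: [-0.4, -0.1, 0.1]
finger_gap: 0.82
finger_force: 0.0
```

```bash
cat >> h.py <<'E'
def look(o,z,cam_='wrist',v=True):
    for r in silhouettes(cam_,o):
        yx=np.argwhere(r['region'])[:,::-1].astype(float)
        W=np.array([onz(cam_,p,z)[:2] for p in yx]); m=W.mean(0); u=np.linalg.svd(W-m,full_matrices=False)[2][0]; u=u*np.sign(u[0]); s=(W-m)@u
        print(cam_,o,round(r['score'],2),np.round(r['point']),'ctr',m,'yaw',np.degrees(np.arctan2(u[1],u[0])),'len',np.ptp(s),'mid',m+u*(s.max()+s.min())/2)
E
python3 - <<'E'
from h import *
np.set_printoptions(precision=4,suppress=True)
s=arm.get_state(); print(s['time_s'],s['eef_pos'],s['tcp_rot'][:,0],s['joint_positions'])
save('wrist','w0.png'); look('pump_mid',.014)
E
```

```text
3.15 [ 0.4799 -0.3625  0.2006] [ 0.9588 -0.284   0.0004] [-40.5558  25.1416  80.465   -0.0033  74.3674  65.9458]Traceback (most recent call last):
  File "<stdin>", line 4, in <module>
  File "h.py", line 29, in look
    W=np.array([onz(cam_,p,z)[:2] for p in yx]); m=W.mean(0); u=np.linalg.svd(W-m,full_matrices=False)[2][0]; u=u*np.sign(u[0]); s=(W-m)@u
                ~~~^^^^^^^^^^
  File "h.py", line 11, in onz
    c,d=ray(n,uv); return c+d*(z-c[2])/d[2]
        ~~~^^^^^^
  File "h.py", line 9, in ray
    K,R,t=cam(n); d=R.T@np.linalg.inv(K)@np.array([uv[0],uv[1],1.]); return -R.T@t,d/np.linalg.norm(d)
          ~~~^^^
  File "h.py", line 6, in cam
    p=cams.camera_params(n); R=cv2.Rodrigues(np.array(p['rvec'],float))[0]
ValueError: time passes only in moves, steps and waits
```

View pics/w0.png

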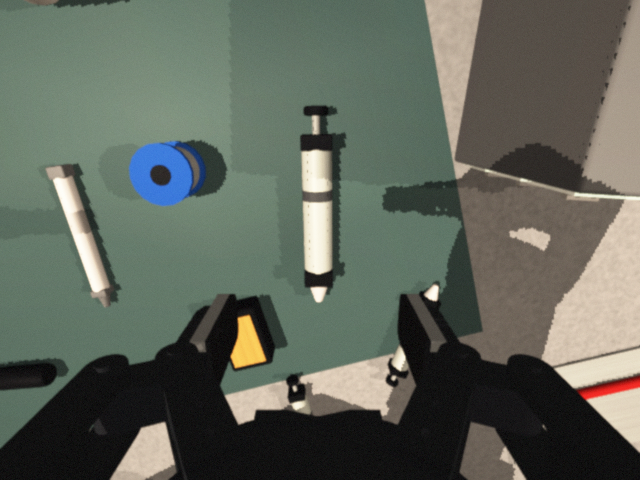

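```bash
sed -i 's/^def look/import functools\ncam=functools.lru_cache(None)(cam)\ndef look/' h.py
python3 - <<'E'
from h import *
np.set_printoptions(precision=4,suppress=True)
for n,uv in [('tip',(319,301)),('but',(317,107)),('c1',(319,287)),('c2',(317,136))]: print(n,onz('wrist',uv,.014))
for n,uv in [('ptip',(106,304)),('pend',(60,167))]: print(n,onz('wrist',uv,.008))
cams.get_image('wrist'); look('pump_mid',.014); look('pen_mid',.008)
E
```

```text
tip [ 0.3852 -0.336   0.014 ]
but [ 0.5692 -0.3883  0.014 ]
c1 [ 0.4007 -0.3405  0.014 ]
c2 [ 0.5455 -0.3813  0.014 ]
ptip [ 0.4435 -0.1151  0.008 ]
pend [ 0.5874 -0.14    0.008 ]
wrist pump_mid 0.93 [403. 358.] ctr [ 0.3093 -0.4168] yaw -34.5787179800784 len 0.13312077266098055 mid [ 0.3136 -0.4197]
wrist pump_mid 0.8 [318. 203.] ctr [ 0.483  -0.3629] yaw -15.586997023708376 len 0.1922896145162869 mid [ 0.4779 -0.3615]
wrist pump_mid 0.57 [301. 396.] ctr [ 0.2753 -0.2775] yaw -1.3308526946935064 len 0.05881690427489156 mid [ 0.275  -0.2775]
wrist pump_mid 0.17 [168. 172.] ctr [ 0.5538 -0.238 ] yaw -88.32779055144363 len 0.07266163129376921 mid [ 0.5538 -0.2388]
wrist pen_mid 0.63 [ 79. 230.] ctr [ 0.5232 -0.1284] yaw -9.503972979003322 len 0.15033676183923678 mid [ 0.5152 -0.1271]
wrist pen_mid 0.27 [ 28. 378.] ctr [0.3855 0.0151] yaw 86.03885058358908 len 0.07683103675770056 mid [0.3856 0.0163]
```

>>> drive_tool([
  [0,0,0.7,-0.3,0.1,-4,6],
  [0,0,0.7,-0.3,0.1,-8,6],
  [0,0,0.7,-0.3,0.1,-12,6],
  [0,0,0.7,-0.3,0.1,-16,6],
  [0,0,0.7,-0.3,0.1,-18,6],
])

```text
time_s: 3.82
eef_pos: [0.476, -0.3595, 0.0156]
tcp_rot: [[0.962, -0.271, -0.004], [-0.271, -0.962, 0.003], [-0.005, -0.002, -1.0]]
wrist_force: [0.6, -0.2, -1.8]
finger_gap: 0.704
finger_force: 0.0
```

>>> drive_tool([
  [0,0,0,0,0,-0.8,6],
  [0,0,0,0,0,-1.6,6],
  [0,0,0,0,0,-1.6,6],
  [0,0,0,0,0,-1.6,2],
  [0,0,0,0,0,-1.6,2],
])

```text
time_s: 4.23
eef_pos: [0.4785, -0.3613, 0.006]
tcp_rot: [[0.963, -0.271, 0.002], [-0.271, -0.963, -0.002], [0.002, 0.001, -1.0]]
wrist_force: [-0.0, -0.3, 0.2]
finger_gap: 0.432
finger_force: 0.0
```

>>> drive_tool([
  [0,0,0,0,0,0,2],
  [0,0,0,0,0,0,2],
  [0,0,0,0,0,0,2],
  [0,0,0,0,0,0,2],
  [0,0,0,0,0,0,2],
])

```text
time_s: 4.65
eef_pos: [0.4785, -0.3613, 0.0062]
tcp_rot: [[0.963, -0.271, 0.002], [-0.271, -0.963, -0.002], [0.002, 0.001, -1.0]]
wrist_force: [-2.3, 1.1, 8.0]
finger_gap: 0.296
finger_force: 78.3
```

>>> drive_tool([
  [0,0,0,0,0,2,2],
  [0,0,0,0,0,6,2],
  [0,0,0,0,0,10,2],
  [0,0,0,0,0,14,2],
  [0,0,0,0,0,18,2],
])

```text
time_s: 5.07
eef_pos: [0.4775, -0.3605, 0.1873]
tcp_rot: [[0.963, -0.271, 0.001], [-0.271, -0.963, -0.001], [0.001, 0.001, -1.0]]
wrist_force: [1.2, 0.2, -0.8]
finger_gap: 0.292
finger_force: 78.8
```

>>> drive_tool([
  [0,0,2,0,3,2.5,2],
  [0,0,4,0,6,5,2],
  [0,0,6,0,9.5,7,2],
  [0,0,8,0,13,9,2],
  [0,0,10,0,16,11,2],
])

```text
time_s: 5.48
eef_pos: [0.4772, -0.1987, 0.2963]
tcp_rot: [[0.995, -0.098, 0.002], [-0.098, -0.995, -0.001], [0.002, 0.0, -1.0]]
wrist_force: [0.3, 0.5, -0.2]
finger_gap: 0.296
finger_force: 78.9
```

>>> drive_tool([
  [0,0,2,0,3.5,0,2],
  [0,0,4,0,7,0,2],
  [0,0,6,0,10.5,0,2],
  [0,0,8,0,14,0,2],
  [0,0,10,0,17.5,0,2],
])

```text
time_s: 5.9
eef_pos: [0.4772, -0.0241, 0.2953]
tcp_rot: [[0.997, 0.076, 0.002], [0.076, -0.997, -0.0], [0.002, 0.0, -1.0]]
wrist_force: [0.8, 0.1, -0.4]
finger_gap: 0.295
finger_force: 78.9
```

>>> drive_tool([
  [0,0,2,0,3.5,0,2],
  [0,0,4,0,7,0,2],
  [0,0,6,0,10.5,0,2],
  [0,0,8,0,14,0,2],
  [0,0,11,0,17.5,0,2],
])

```text
time_s: 6.32
eef_pos: [0.4773, 0.151, 0.2953]
tcp_rot: [[0.964, 0.265, 0.002], [0.265, -0.964, 0.0], [0.002, 0.0, -1.0]]
wrist_force: [0.2, 0.3, 0.1]
finger_gap: 0.294
finger_force: 78.9
```

>>> drive_tool([
  [0,0,0,0,0,0,2],
  [0,0,0,0,0,0,2],
  [0,0,0,0,0,0,2],
  [0,0,0,0,0,0,2],
  [0,0,0,0,0,0,2],
])

```text
time_s: 6.73
eef_pos: [0.4779, 0.1483, 0.2946]
tcp_rot: [[0.965, 0.262, 0.001], [0.262, -0.965, 0.0], [0.001, 0.0, -1.0]]
wrist_force: [0.1, 0.4, -1.3]
finger_gap: 0.294
finger_force: 78.9
```

Run:
```python
from h import *
np.set_printoptions(precision=4,suppress=True)
s=arm.get_state(); print(s['time_s'],s['eef_pos'],s['tcp_rot'],s['joint_positions'],s['finger_gap'])
p=cams.camera_params('wrist'); print(p)
save('wrist','w1.png')
for o in ['wide_seat','narrow_seat']: print(o,[(round(r['score'],2),np.round(r['point'],1)) for r in find_in('wrist',o)])
```

```text
6.7333 [0.4779 0.1483 0.2946] [[ 0.9652  0.2616  0.0005]
 [ 0.2616 -0.9652  0.0001]
 [ 0.0005  0.0001 -1.    ]] [13.0472  8.2878 89.553  -0.0036 82.1287 87.8816] 0.2936605698568882
{'camera_matrix': array([[349.3801,   0.    , 317.5484],
       [  0.    , 349.3801, 236.3083],
       [  0.    ,   0.    ,   1.    ]]), 'rvec': array([-2.2915,  1.7529,  0.2716]), 'tvec': array([0.0181, 0.418 , 0.5913])}
wide_seat [(0.78, array([229.4,  72.5]))]
narrow_seat [(0.88, array([124.5,  62. ]))]
```

View pics/w1.png

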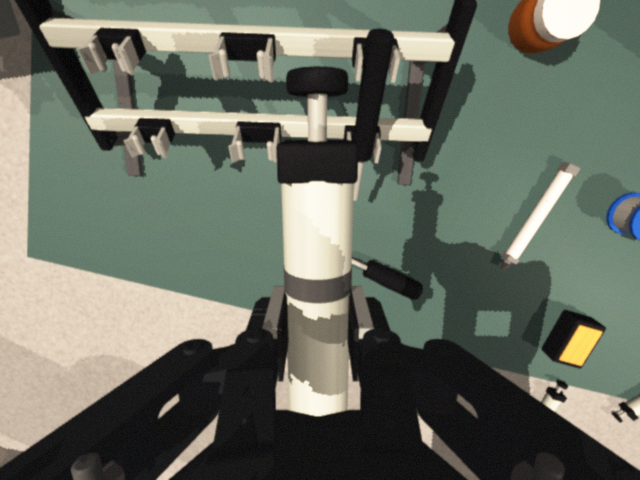

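Run:
```python
import cv2
im=cv2.imread('pics/w1.png')[10:200,30:300]
cv2.imwrite('pics/c1.png',cv2.resize(im,None,fx=2.96,fy=3.0,interpolation=cv2.INTER_CUBIC))
```

```text
(no output)
```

View pics/c1.png

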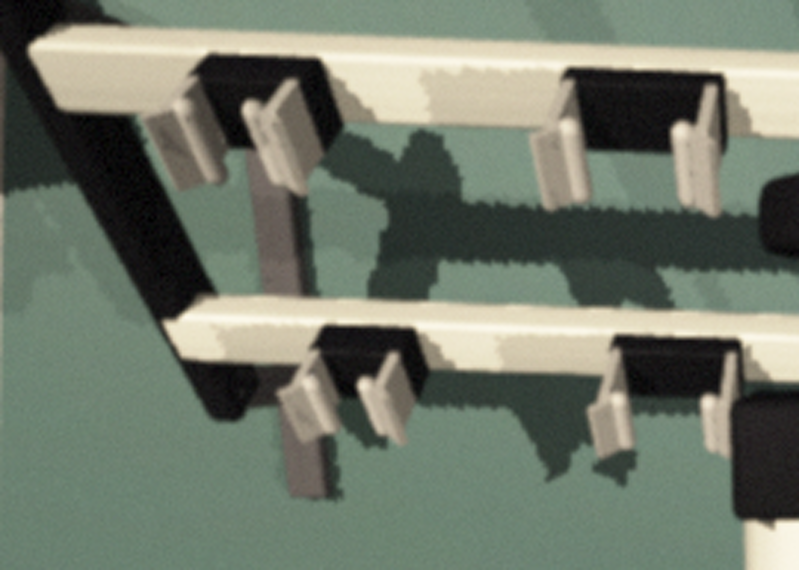

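```bash
cat > rack.py <<'E'
from h import *
from scipy.optimize import least_squares
p,c,s=0,np.cos(np.radians(35)),np.sin(np.radians(35))
def seatR(yaw): return Ro.from_euler('z',yaw,degrees=True).as_matrix()@np.array([[c,0,-s],[0,1,0],[s,0,c]])
def pts(q,L): return np.array([q[0],q[1],.12])+np.asarray(L)@seatR(q[2]).T
E
python3 - <<'E'
from rack import *
np.set_printoptions(precision=4,suppress=True)
K=np.array([[349.38,0,317.548],[0,349.38,236.308],[0,0,1]]);rv=np.array([-2.2915,1.7529,.2716]);tv=np.array([.0181,.418,.5913])
obs=[]
def add(x,y,z,u,v): obs.append((x,y,z,30+u/2.96,10+v/3))
for y,z,l in [(0,.009,[(.049,624,125),(.031,635,202),(-.031,661,397),(-.049,671,451)]),(.1,.006,[(.049,216,105),(.031,256,185),(-.031,335,380),(-.049,366,438)])]:
    for x,u,v in l: add(x,y,z,u,v)
o=np.array(obs)
def f(q,yn=1): return (cv2.projectPoints(pts(q,o[:,:3]),rv,tv,K,None)[0][:,0]-o[:,3:])
r=least_squares(lambda q:f(q).ravel(),[.58,.24,15])
print('q',r.x,'res',f(r.x))
for n,d in [('wide',0),('narrow',.1)]: print(n,pts(r.x,[[0,d,0]]))
# compare with top & scene
for n in ['top','scene']: print(n,proj(n,pts(r.x,[[.04,0,0],[-.04,0,0],[.04,.1,0],[-.04,.1,0],[0,-.1,0],[.04,.17,-.024],[-.04,-.17,-.024]])))
E
```

```text
q [ 0.5524  0.2271 13.6238] res [[ 0.116   1.026 ]
 [-0.024  -0.5595]
 [ 1.039   0.7456]
 [-0.0294 -1.6997]
 [ 0.953   1.609 ]
 [-1.7024 -0.7431]
 [ 1.5292  1.2583]
 [-1.9195 -2.3457]]
wide [[0.5524 0.2271 0.12  ]]
narrow [[0.5289 0.3242 0.12  ]]
top [[190.2882 205.8464]
 [202.1129 237.4514]
 [144.7433 217.8157]
 [157.9481 249.1068]
 [241.0069 210.1121]
 [114.5501 221.145 ]
 [276.1265 212.944 ]]
scene [[460.7026 230.8743]
 [442.2294 232.2379]
 [496.4469 221.3539]
 [476.6021 223.1673]
 [414.3767 241.3407]
 [522.5118 224.8266]
 [382.0643 258.8627]]
```

Run:
```python
from rack import *
np.set_printoptions(precision=3,suppress=True)
K=np.array([[349.38,0,317.548],[0,349.38,236.308],[0,0,1]]);rv=np.array([-2.2915,1.7529,.2716]);tv=np.array([.0181,.418,.5913])
for y in (13.6,15.5):
  q=[.5524,.2271,y]; print(cv2.projectPoints(pts(q,[[.05,.17,-.024],[.05,-.17,-.024],[.03,.17,-.024],[.03,-.17,-.024],[-.03,.17,-.024],[-.03,-.17,-.024]]),rv,tv,K,None)[0][:,0])
for h in (.08,.035,.02,0):
  print(h,delta(target(13.6,35),pts([.5524,.2271,13.6],[[0.0015,0,h-.0078]])[0])[0], pts([.5524,.2271,13.6],[[0.0015,0,h-.0078]])[0])
```

```text
[[ 27.6    24.485]
 [464.128  37.993]
 [ 43.108  50.992]
 [455.55   63.502]
 [ 80.795 115.409]
 [434.662 125.616]]
[[ 27.004  32.663]
 [462.799  29.825]
 [ 43.113  58.571]
 [454.901  55.945]
 [ 82.306 121.607]
 [435.693 119.467]]
0.08 [  8.702 -33.89   -1.548   3.549   6.902 -11.44 ] [0.513 0.218 0.18 ]
0.035 [  8.702 -33.89   -1.548   6.057   7.509 -15.127] [0.538 0.224 0.143]
0.02 [  8.702 -33.89   -1.548   6.894   7.711 -16.355] [0.547 0.226 0.131]
0 [  8.702 -33.89   -1.548   8.009   7.981 -17.994] [0.558 0.228 0.114]
```

>>> drive_tool([
  [1.7,-6.8,-0.35,0.5,1.4,0,2],
  [3.4,-13.6,-0.7,1,2.8,-0.5,2],
  [5.1,-20.3,-1.1,1.5,4.2,-1,2],
  [6.8,-27.1,-1.5,2,5.6,-2,2],
  [8.5,-33.9,-1.8,2.5,6.9,-3,2],
])

```text
time_s: 7.3
eef_pos: [0.5029, 0.2188, 0.2653]
tcp_rot: [[0.793, 0.231, 0.564], [0.189, -0.973, 0.133], [0.579, 0.001, -0.815]]
wrist_force: [1.2, 0.3, -1.2]
finger_gap: 0.294
finger_force: 78.8
```

>>> drive_tool([
  [0,0,0,0.2,0,-1.7,2],
  [0,0,0,0.4,0,-3.4,2],
  [0,0,0,0.6,0,-5,2],
  [0,0,0,0.8,0,-6.7,2],
  [0,0,0,1,0,-8.4,2],
])

```text
time_s: 7.72
eef_pos: [0.5129, 0.2179, 0.1797]
tcp_rot: [[0.797, 0.231, 0.558], [0.19, -0.973, 0.13], [0.573, 0.003, -0.82]]
wrist_force: [0.9, 0.2, -0.1]
finger_gap: 0.299
finger_force: 78.8
```

>>> drive_tool([
  [0,0,0,0,0,0,2],
  [0,0,0,0,0,0,2],
  [0,0,0,0,0,0,2],
  [0,0,0,0,0,0,2],
  [0,0,0,0,0,0,2],
])

```text
time_s: 8.13
eef_pos: [0.513, 0.2184, 0.1814]
tcp_rot: [[0.796, 0.231, 0.559], [0.191, -0.973, 0.131], [0.574, 0.002, -0.819]]
wrist_force: [0.2, -0.6, -0.1]
finger_gap: 0.297
finger_force: 78.9
```

Run:
```python
from rack import *
np.set_printoptions(precision=4,suppress=True)
s=arm.get_state(); print(s['eef_pos'],s['tcp_rot'],s['joint_positions'],s['wrist_force'])
q=[.5524,.2271,13.6]
print('err in seat frame',(s['eef_pos']-pts(q,[[0,0,0]])[0])@seatR(q[2]))
p=cams.camera_params('wrist'); print(p['rvec'],p['tvec'])
im=save('wrist','w2.png')
```

```text
[0.513  0.2184 0.1814] [[ 0.7963  0.2311  0.5591]
 [ 0.1905 -0.9729  0.1307]
 [ 0.5741  0.0024 -0.8187]] [ 21.3509   7.0353 113.1519 -10.9681  25.4556 106.4047] [ 0.2099 -0.6115 -0.1326]
err in seat frame [0.0022 0.0008 0.0734]
[ 2.2692 -1.7926  0.277 ] [0.0935 0.6093 0.1682]
```

View pics/w2.png

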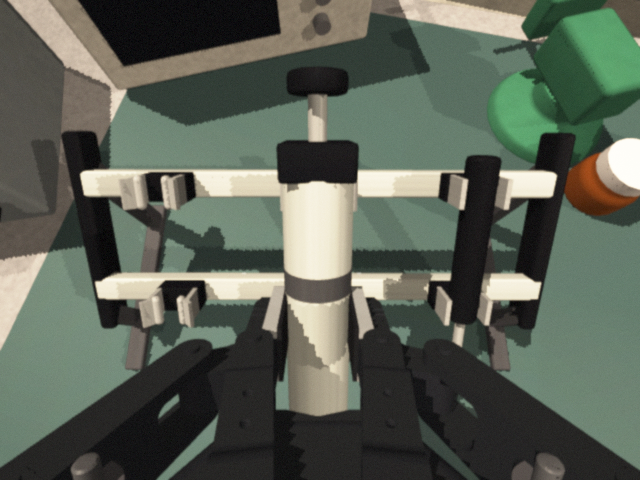

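>>> drive_tool([
  [0,0,0,0.9,0.1,-1.2,2],
  [0,0,0,1.8,0.3,-2.5,2],
  [0,0,0,2.6,0.5,-3.7,2],
  [0,0,0,3.4,0.7,-4.9,2],
  [0,0,0,3.4,0.7,-4.9,2],
], force=110)

```text
time_s: 8.6
eef_pos: [0.547, 0.2253, 0.1296]
tcp_rot: [[0.798, 0.231, 0.556], [0.191, -0.973, 0.13], [0.571, 0.003, -0.821]]
wrist_force: [-0.4, 0.6, -1.5]
finger_gap: 0.284
finger_force: 109.9
```

>>> drive_tool([
  [0,0,0,0.11,0.03,-0.16,2],
  [0,0,0,0.22,0.05,-0.33,2],
  [0,0,0,0.33,0.08,-0.49,2],
  [0,0,0,0.45,0.1,-0.66,2],
  [0,0,0,0.56,0.13,-0.82,2],
])

```text
time_s: 9.02
eef_pos: [0.5526, 0.2269, 0.1246]
tcp_rot: [[0.796, 0.231, 0.56], [0.191, -0.973, 0.131], [0.575, 0.002, -0.818]]
wrist_force: [-9.1, -1.1, 11.0]
finger_gap: 0.285
finger_force: 111.1
```

>>> drive_tool([
  [0,0,0,0.11,0.03,-0.16,2],
  [0,0,0,0.22,0.05,-0.33,2],
  [0,0,0,0.33,0.08,-0.49,2],
  [0,0,0,0.45,0.1,-0.66,2],
  [0,0,0,0.45,0.1,-0.66,2],
])

```text
time_s: 9.43
eef_pos: [0.5573, 0.228, 0.1176]
tcp_rot: [[0.796, 0.231, 0.56], [0.191, -0.973, 0.131], [0.575, 0.002, -0.818]]
wrist_force: [3.2, 3.0, 0.4]
finger_gap: 0.283
finger_force: 110.3
```

>>> drive_tool([
  [0,0,0,0.06,0.01,-0.08,2],
  [0,0,0,0.11,0.03,-0.16,2],
  [0,0,0,0.17,0.04,-0.25,2],
  [0,0,0,0.22,0.05,-0.33,2],
  [0,0,0,0.22,0.05,-0.33,2],
])

```text
time_s: 9.85
eef_pos: [0.5586, 0.2282, 0.1142]
tcp_rot: [[0.797, 0.231, 0.558], [0.191, -0.973, 0.13], [0.573, 0.003, -0.82]]
wrist_force: [-21.5, -2.6, 20.4]
finger_gap: 0.285
finger_force: 114.1
```

Run:
```python
from rack import *
np.set_printoptions(precision=4,suppress=True)
s=arm.get_state();q=[.5524,.2271,13.6]
print('pump in seat',(s['eef_pos']-.0078*s['tcp_rot'][:,2]-pts(q,[[0,0,0]])[0])@seatR(q[2]), s['wrist_force']@seatR(q[2]))
```

```text
pump in seat [ 0.0018 -0.0004 -0.0006] [-5.9551  2.5543 29.0529]
```

>>> drive_tool([
  [0,0,0,0,0,0,5],
  [0,0,0,0,0,0,5],
  [0,0,0,0,0,0,5],
  [0,0,0,0,0,0,5],
  [0,0,0,-0.5,-0.1,0.8,5],
])

```text
time_s: 10.27
eef_pos: [0.5538, 0.2267, 0.1198]
tcp_rot: [[0.799, 0.231, 0.556], [0.191, -0.973, 0.129], [0.571, 0.003, -0.821]]
wrist_force: [-0.0, 0.3, -0.1]
finger_gap: 0.589
finger_force: 0.0
```

>>> drive_tool([
  [0,0,0,-1.1,-0.3,1.6,5],
  [0,0,0,-2.2,-0.5,3.3,5],
  [0,0,0,-3.4,-0.8,4.9,5],
  [0,0,0,-4.5,-1,6.6,5],
  [0,0,0,-5.6,-1.3,8.2,5],
])

```text
time_s: 10.68
eef_pos: [0.4971, 0.2139, 0.2044]
tcp_rot: [[0.797, 0.231, 0.558], [0.191, -0.973, 0.13], [0.573, 0.003, -0.82]]
wrist_force: [0.3, -0.0, 0.0]
finger_gap: 0.587
finger_force: 0.0
```

>>> drive_tool([
  [0,0,0,0,0,1,5],
  [0,0,0,0,0,2,5],
  [0,0,0,0,0,3,5],
  [0,0,0,0,0,4,5],
  [0,0,0,0,0,4,5],
])

```text
time_s: 11.1
eef_pos: [0.4987, 0.2143, 0.2453]
tcp_rot: [[0.796, 0.231, 0.56], [0.19, -0.973, 0.131], [0.575, 0.002, -0.818]]
wrist_force: [0.4, 0.7, 1.1]
finger_gap: 0.585
finger_force: 0.0
```

Run:
```python
from rack import *
np.set_printoptions(precision=4,suppress=True)
s=arm.get_state(); print(s['eef_pos'],s['finger_gap'])
p=cams.camera_params('wrist'); print(p['rvec'],p['tvec'])
im=save('wrist','w3.png')
print(find_in('wrist','narrow_seat')[:2])
# predict seated pump & clips
q=[.5524,.2271,13.6]
print(proj('wrist',pts(q,[[-.095,0,0],[.096,0,0],[.072,0,.014],[-.074,0,.014],[.049,.1,.006],[-.049,.1,.006]])))
print(delta(target(-9.7),[.52,-.128,.2]))
```

```text
[0.4987 0.2143 0.2453] 0.5845795187404899
[ 2.2685 -1.792   0.2776] [0.0927 0.6143 0.2331]
[{'point': [182.3, 216.2], 'score': 0.78}]
[[317.3045 349.4081]
 [316.7564 133.6524]
 [316.8854 167.9494]
 [317.3128 338.5916]
 [188.6883 196.9193]
 [201.6115 308.7335]]
[array([ -0.9764,  35.1648, -22.3802,   2.1864, -34.2056,  -4.3081]), array([-48.3048,  -1.3412, 150.4026,   2.1864, -34.2056,  -4.3081])]
```

View pics/w3.png

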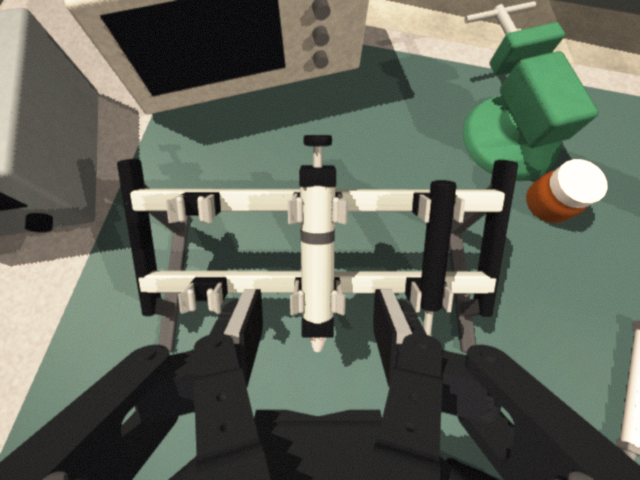

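The pump sits fully home in the wide clips at (318,245), with its nozzle at the low end. Next is the pen.

>>> drive_tool([
  [-0.1,3.5,-2.2,0.2,-3.4,0,5],
  [-0.2,7,-4.5,0.4,-6.8,0,5],
  [-0.3,10.6,-6.7,0.6,-10.2,0,5],
  [-0.4,14.1,-9,0.8,-13.7,0,5],
  [-0.5,17.6,-11.2,1.1,-17.1,0,5],
])

```text
time_s: 11.62
eef_pos: [0.5086, 0.0415, 0.2426]
tcp_rot: [[0.955, 0.03, 0.295], [0.02, -0.999, 0.038], [0.296, -0.03, -0.955]]
wrist_force: [1.5, 0.2, -0.2]
finger_gap: 0.588
finger_force: 0.0
```

>>> drive_tool([
  [-0.1,3.5,-2.2,0.2,-3.4,-0.8,5],
  [-0.2,7,-4.5,0.4,-6.8,-1.6,5],
  [-0.3,10.6,-6.7,0.6,-10.2,-2.5,5],
  [-0.4,14.1,-9,0.8,-13.7,-3.4,5],
  [-0.5,17.6,-11.2,1.1,-17.1,-4.3,5],
])

```text
time_s: 12.03
eef_pos: [0.5196, -0.1297, 0.1989]
tcp_rot: [[0.985, -0.171, -0.005], [-0.171, -0.985, 0.0], [-0.005, 0.001, -1.0]]
wrist_force: [-0.4, 1.0, 0.6]
finger_gap: 0.584
finger_force: 0.0
```

>>> drive_tool([
  [0,0,0,0,0,0,5],
  [0,0,0,0,0,0,5],
  [0,0,0,0,0,0,5],
  [0,0,0,0,0,0,5],
  [0,0,0,0,0,0,5],
])

```text
time_s: 12.45
eef_pos: [0.52, -0.127, 0.2006]
tcp_rot: [[0.986, -0.167, 0.0], [-0.167, -0.986, -0.0], [0.0, 0.0, -1.0]]
wrist_force: [-0.1, 0.1, 0.4]
finger_gap: 0.586
finger_force: 0.0
```

Run:
```python
from rack import *
np.set_printoptions(precision=4,suppress=True)
s=arm.get_state(); print(s['time_s'],s['eef_pos'],s['tcp_rot'],s['joint_positions'])
im=save('wrist','w4.png'); look('pen_mid',.008); print([(r['score'],r['point'],onz('wrist',r['point'],.008)) for r in find_in('wrist','pen_tip')])
```

```text
12.45 [ 0.52   -0.127   0.2006] [[ 0.9859 -0.1671  0.0003]
 [-0.1671 -0.9859 -0.0005]
 [ 0.0004  0.0004 -1.    ]] [-17.6312  16.8582  91.7829  -0.0221  71.3355  81.9978]
wrist pen_mid 0.88 [318. 203.] ctr [ 0.5223 -0.1287] yaw -9.020074479434248 len 0.1492967244652027 mid [ 0.5151 -0.1276]
[]
```

View pics/w4.png

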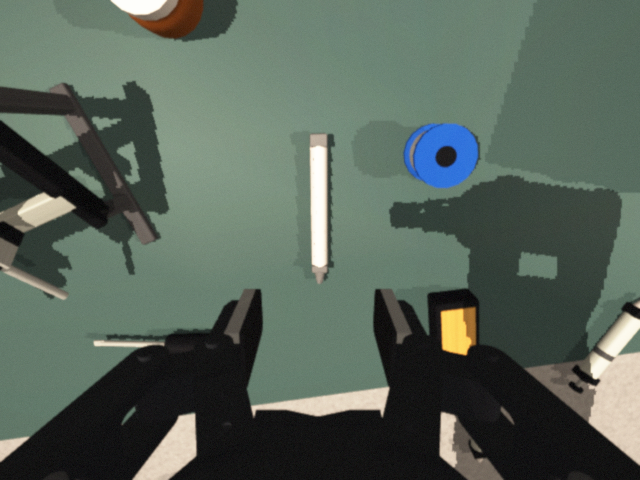

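>>> drive_tool([
  [0,0,0.4,0,-0.1,-4,5],
  [0,0,0.4,0,-0.1,-8,5],
  [0,0,0.4,0,-0.1,-12,5],
  [0,0,0.4,0,-0.1,-16,5],
  [0,0,0.4,0,-0.1,-18,5],
], force=80)

```text
time_s: 13.02
eef_pos: [0.5181, -0.128, 0.0161]
tcp_rot: [[0.987, -0.161, -0.005], [-0.161, -0.987, 0.001], [-0.005, -0.0, -1.0]]
wrist_force: [0.2, -0.3, -0.8]
finger_gap: 0.585
finger_force: 0.0
```

>>> drive_tool([
  [0,0,0,0,0,-0.9,4],
  [0,0,0,0,0,-1.8,3],
  [0,0,0,0,0,-1.8,3],
  [0,0,0,0,0,-1.8,1],
  [0,0,0,0,0,-1.8,0.8],
])

```text
time_s: 13.43
eef_pos: [0.521, -0.1291, 0.0039]
tcp_rot: [[0.987, -0.162, 0.002], [-0.162, -0.987, -0.001], [0.002, 0.001, -1.0]]
wrist_force: [-0.6, -0.5, -0.0]
finger_gap: 0.148
finger_force: 78.2
```

>>> drive_tool([
  [0,0,0,0,0,0,0.6],
  [0,0,0,0,0,0,0.6],
  [0,0,0,0,0,0,0.6],
  [0,0,0,0,0,0,0.6],
  [0,0,0,0,0,0,0.6],
])

```text
time_s: 13.85
eef_pos: [0.521, -0.1292, 0.0038]
tcp_rot: [[0.987, -0.162, 0.002], [-0.162, -0.987, -0.001], [0.002, 0.001, -1.0]]
wrist_force: [-0.7, 1.7, 7.5]
finger_gap: 0.15
finger_force: 78.9
```

>>> drive_tool([
  [0,0,0,0,0,2,0.6],
  [0,0,0,0,0,6,0.6],
  [0,0,0,0,0,10,0.6],
  [0,0,0,0,0,14,0.6],
  [0,0,0,0,0,18,0.6],
])

```text
time_s: 14.27
eef_pos: [0.5198, -0.1288, 0.1851]
tcp_rot: [[0.987, -0.162, 0.001], [-0.162, -0.987, -0.001], [0.001, 0.001, -1.0]]
wrist_force: [0.7, 0.4, -0.5]
finger_gap: 0.144
finger_force: 78.6
```

>>> drive_tool([
  [0,0,2,-0.4,3,2.5,0.6],
  [0,0,4,-0.8,6,5,0.6],
  [0,0,6,-1.2,9.5,7,0.6],
  [0,0,8,-1.6,13,9,0.6],
  [0,0,10,-2,16,11,0.6],
])

```text
time_s: 14.68
eef_pos: [0.4993, 0.0329, 0.2943]
tcp_rot: [[1.0, 0.014, 0.001], [0.014, -1.0, -0.0], [0.001, 0.0, -1.0]]
wrist_force: [1.2, -0.5, 0.2]
finger_gap: 0.151
finger_force: 78.6
```

>>> drive_tool([
  [0,0,2.5,-0.5,3.5,0,0.6],
  [0,0,5,-1,7,0,0.6],
  [0,0,7.5,-1.5,10.5,0,0.6],
  [0,0,10,-2,14,0,0.6],
  [0,0,12.5,-2.5,17,0,0.6],
])

```text
time_s: 15.1
eef_pos: [0.4743, 0.2031, 0.2932]
tcp_rot: [[0.973, 0.231, 0.001], [0.231, -0.973, 0.0], [0.001, 0.0, -1.0]]
wrist_force: [1.2, -0.7, -0.3]
finger_gap: 0.15
finger_force: 78.6
```

Run:
```python
from rack import *
np.set_printoptions(precision=3,suppress=True)
s=arm.get_state(); print(s['time_s'],s['eef_pos'],s['finger_gap'],s['joint_positions'])
for h in (.08,0):print(delta(target(13.5,35),pts([.5524,.2271,13.6],[[0.001,.0993,h-.0042]])[0])[0])
```

```text
15.1 [0.474 0.203 0.293] 0.1495807726836545 [19.121 10.377 87.321 -0.014 82.241 95.778]
[  8.117 -33.982   0.153   1.329  11.048 -11.052]
[  8.117 -33.982   0.153   5.789  12.127 -17.605]
```

>>> drive_tool([
  [1.6,-6.8,0,0.2,2.2,0,0.6],
  [3.2,-13.6,0,0.4,4.4,-0.5,0.6],
  [4.9,-20.4,0.1,0.6,6.6,-1,0.6],
  [6.5,-27.2,0.1,0.8,8.8,-2,0.6],
  [8.1,-34,0.15,1,11,-3,0.6],
])

```text
time_s: 15.52
eef_pos: [0.4847, 0.3126, 0.2642]
tcp_rot: [[0.793, 0.233, 0.563], [0.188, -0.972, 0.139], [0.58, -0.004, -0.815]]
wrist_force: [3.0, -0.7, -0.0]
finger_gap: 0.145
finger_force: 78.5
```

>>> drive_tool([
  [0,0,0,0.1,0,-1.6,0.6],
  [0,0,0,0.1,0,-3.2,0.6],
  [0,0,0,0.2,0,-4.8,0.6],
  [0,0,0,0.2,0,-6.4,0.6],
  [0,0,0,0.3,0,-8,0.6],
])

```text
time_s: 15.93
eef_pos: [0.488, 0.3112, 0.1825]
tcp_rot: [[0.797, 0.231, 0.558], [0.189, -0.973, 0.134], [0.574, -0.002, -0.819]]
wrist_force: [1.5, 0.2, -0.2]
finger_gap: 0.147
finger_force: 78.5
```

>>> drive_tool([
  [0,0,0,0,0,0,0.6],
  [0,0,0,0,0,0,0.6],
  [0,0,0,0,0,0,0.6],
  [0,0,0,0,0,0,0.6],
  [0,0,0,0,0,0,0.6],
])

```text
time_s: 16.35
eef_pos: [0.4883, 0.3113, 0.1834]
tcp_rot: [[0.797, 0.231, 0.558], [0.188, -0.973, 0.134], [0.574, -0.002, -0.819]]
wrist_force: [0.6, -0.2, -0.5]
finger_gap: 0.15
finger_force: 78.5
```

Run:
```python
from rack import *
np.set_printoptions(precision=3,suppress=True)
s=arm.get_state(); print(s['time_s'],s['eef_pos'],s['tcp_rot'],s['joint_positions'])
q=[.5524,.2271,13.6];print('pen in seat',(s['eef_pos']-.0042*s['tcp_rot'][:,2]-pts(q,[[0,.0993,0]])[0])@seatR(q[2]))
print(proj('wrist',pts(q,[[.04,.0993,-.02],[-.04,.0993,-.02]])))
save('wrist','w5.png')
```

```text
16.35 [0.488 0.311 0.183] [[ 0.797  0.231  0.558]
 [ 0.188 -0.973  0.134]
 [ 0.574 -0.002 -0.819]] [ 33.694  10.432 108.841 -23.719  29.526 127.855]
pen in seat [ 0.002 -0.002  0.08 ]
[[313.675 184.85 ]
 [314.497 290.602]]
```

View pics/w5.png

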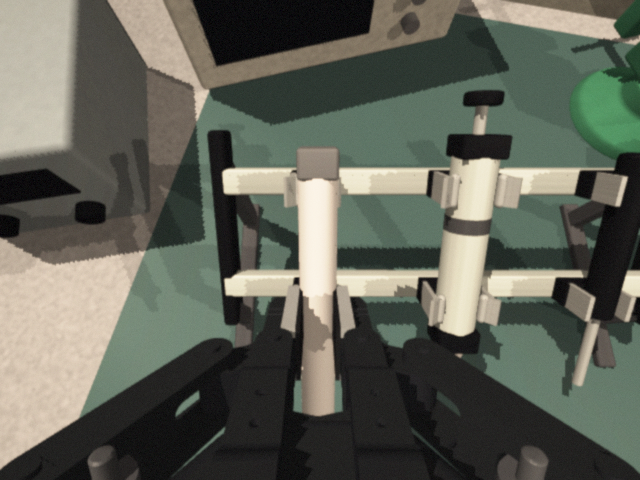

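>>> drive_tool([
  [0,0,0,0.8,0.3,-1.2,0.6],
  [0,0,0,1.7,0.6,-2.5,0.6],
  [0,0,0,2.5,0.8,-3.7,0.6],
  [0,0,0,3.3,0.95,-4.9,0.6],
  [0,0,0,3.3,0.95,-4.9,0.6],
], force=110)

```text
time_s: 16.82
eef_pos: [0.5213, 0.3202, 0.1313]
tcp_rot: [[0.799, 0.231, 0.555], [0.189, -0.973, 0.132], [0.571, -0.0, -0.821]]
wrist_force: [-0.3, -0.2, -0.2]
finger_gap: 0.131
finger_force: 108.8
```

>>> drive_tool([
  [0,0,0,0.11,0.03,-0.16,0.6],
  [0,0,0,0.22,0.05,-0.33,0.6],
  [0,0,0,0.33,0.08,-0.49,0.6],
  [0,0,0,0.45,0.1,-0.66,0.6],
  [0,0,0,0.56,0.13,-0.82,0.6],
])

```text
time_s: 17.23
eef_pos: [0.5267, 0.3227, 0.1259]
tcp_rot: [[0.797, 0.232, 0.558], [0.189, -0.973, 0.135], [0.574, -0.002, -0.819]]
wrist_force: [-5.1, 3.4, 4.6]
finger_gap: 0.128
finger_force: 109.4
```

>>> drive_tool([
  [0,0,0,0.11,0.03,-0.16,0.6],
  [0,0,0,0.22,0.05,-0.33,0.6],
  [0,0,0,0.33,0.08,-0.49,0.6],
  [0,0,0,0.45,0.1,-0.66,0.6],
  [0,0,0,0.45,0.1,-0.66,0.6],
])

```text
time_s: 17.65
eef_pos: [0.5316, 0.3241, 0.1198]
tcp_rot: [[0.796, 0.232, 0.559], [0.189, -0.973, 0.136], [0.575, -0.003, -0.818]]
wrist_force: [1.3, 7.2, 1.1]
finger_gap: 0.128
finger_force: 108.7
```

Run:
```python
from rack import *
np.set_printoptions(precision=4,suppress=True)
s=arm.get_state();q=[.5524,.2271,13.6];print('pen in seat',(s['eef_pos']-.0042*s['tcp_rot'][:,2]-pts(q,[[0,.0993,0]])[0])@seatR(q[2]), s['wrist_force']@seatR(q[2]))
```

```text
pen in seat [ 0.002  -0.0001  0.0025] [ 3.0229  6.6899 -0.8252]
```

>>> drive_tool([
  [0,0,0,0.05,0.05,-0.08,0.6],
  [0,0,0,0.1,0.08,-0.16,0.6],
  [0,0,0,0.16,0.1,-0.25,0.6],
  [0,0,0,0.22,0.12,-0.34,0.6],
  [0,0,0,0.22,0.12,-0.34,0.6],
])

```text
time_s: 18.07
eef_pos: [0.5327, 0.3247, 0.1188]
tcp_rot: [[0.796, 0.231, 0.559], [0.188, -0.973, 0.134], [0.575, -0.001, -0.818]]
wrist_force: [-48.8, -15.6, 49.8]
finger_gap: 0.127
finger_force: 116.6
```

Run:
```python
from rack import *
np.set_printoptions(precision=4,suppress=True)
s=arm.get_state();q=[.5524,.2271,13.6];print('pen in seat',(s['eef_pos']-.0042*s['tcp_rot'][:,2]-pts(q,[[0,.0993,0]])[0])@seatR(q[2]), s['wrist_force']@seatR(q[2]))
```

```text
pen in seat [0.0024 0.0002 0.0011] [-13.2613  -3.6989  70.0668]
```

>>> drive_tool([
  [0,0,0,-0.1,0,0.16,0.6],
  [0,0,0,-0.1,0,0.16,4],
  [0,0,0,-0.1,0,0.16,4],
  [0,0,0,-0.1,0,0.16,4],
  [0,0,0,-0.1,0,0.16,4],
])

```text
time_s: 18.48
eef_pos: [0.5324, 0.324, 0.1164]
tcp_rot: [[0.798, 0.231, 0.557], [0.189, -0.973, 0.133], [0.572, -0.001, -0.82]]
wrist_force: [0.5, -0.2, 0.3]
finger_gap: 0.469
finger_force: 0.0
```

>>> drive_tool([
  [0,0,0,-1.1,-0.3,1.6,4],
  [0,0,0,-2.2,-0.5,3.3,4],
  [0,0,0,-3.4,-0.8,4.9,4],
  [0,0,0,-4.5,-1,6.6,4],
  [0,0,0,-5.6,-1.3,8.2,4],
])

```text
time_s: 18.9
eef_pos: [0.4758, 0.3109, 0.1991]
tcp_rot: [[0.798, 0.231, 0.556], [0.189, -0.973, 0.133], [0.572, -0.001, -0.82]]
wrist_force: [-0.0, 0.4, 0.5]
finger_gap: 0.466
finger_force: 0.0
```

>>> drive_tool([
  [0,0,0,0,0,1,4],
  [0,0,0,0,-1,2,4],
  [0,0,0,0,-2,3,4],
  [0,0,0,0,-2,3,4],
  [0,0,0,0,-2,3,4],
])

```text
time_s: 19.32
eef_pos: [0.4769, 0.291, 0.2286]
tcp_rot: [[0.798, 0.23, 0.557], [0.188, -0.973, 0.133], [0.573, -0.001, -0.82]]
wrist_force: [0.2, 0.0, -0.3]
finger_gap: 0.465
finger_force: 0.0
```

Run:
```python
from rack import *
np.set_printoptions(precision=3,suppress=True)
s=arm.get_state(); print(s['time_s'],s['eef_pos'],s['wrist_force'])
im=save('wrist','w6.png')
cv2.imwrite('pics/c6.png',cv2.resize(im[60:400,140:540,::-1],None,fx=1.75,fy=1.75,interpolation=cv2.INTER_CUBIC))
q=[.5524,.2271,13.6]
for z in(-.0,.006): print((proj('wrist',pts(q,[[-.08,.0993,z],[.07,.0993,z],[-.095,0,z],[.096,0,z]]))-[140,60])*1.75)
for zz in (0,.004):  # barrel edges' width cue
  print((proj('wrist',pts(q,[[.055,.0993+.008,zz],[.055,.0993-.008,zz]]))-[140,60])*1.75)
```

```text
19.3167 [0.477 0.291 0.229] [ 0.159  0.026 -0.349]
[[272.497 475.109]
 [264.143 166.627]
 [469.808 499.944]
 [504.668 100.568]]
[[271.79  482.043]
 [263.118 167.841]
 [472.831 507.241]
 [509.223 100.28 ]]
[[246.513 202.389]
 [283.704 202.211]]
[[245.588 203.704]
 [283.326 203.523]]
```

View pics/c6.png

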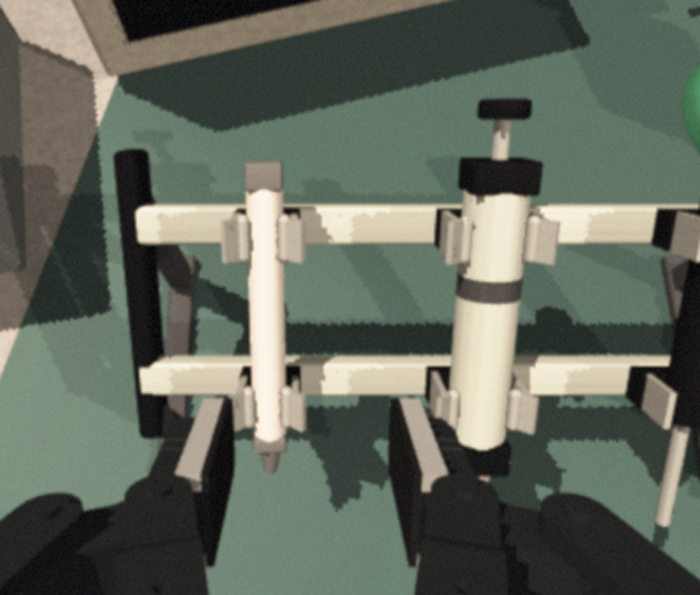

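Both tools are home. The pen runs from (266,175) to its tip at (269,470) between both narrow clips, and the pump sits in the wide clips. The robot is clear of everything.

```bash
python3 -c "
from workcell import arm
print(arm.sign_off())"
```

```text
the job is handed in; nothing more can be done
None
```

I pressed the pump into the wide clips and the pen into the narrow clips, tips at the low end, then let go and handed the job in at about 19 s; both looked home in the last picture, but `sign_off()` gave no verdict.

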